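Gather the grinding cylinders in the pouring corner of the tray

ROBOT

A 6-joint arm with a two-finger parallel gripper is mounted at the origin on the work surface. World frame = base frame: x ahead of the robot, y to its left, z up, the work surface at z = 0. Lengths are in m, angles in rad, forces in N, time in s.
With the tool pointing down it reaches from about 0.35 to 0.925 m from the base axis. Payload 6.4 kg.
Tool frame: the origin (TCP) lies at the very end of the fingers, on their centre line; the grasp point (between the pads) lies behind it (arm.hold_point_z is the x of the grasp point in the tool frame, in m); x points along the fingers, z is the direction in which the jaws open and shut, and the axes are right-handed (so a half turn about x gives the same grasp; the last joint's range is limited). The gripper opens to 85 mm and grips with 20 to 120 N. Pads are 22 mm wide; open, the fingers measure 114 mm over their backs; the gripper's body (76 mm by 85 mm) begins 54 mm behind the grasp point. The pads swing forward as they close: fully open they stand 13 mm farther back than shut.
Start: joints at [1.011, 0.245, 1.558, -0, 1.339, -0.174], TCP at [0.245, 0.602, 0.231] pointing down, gripper open.
Joint ranges: [-3.13, 3.13], [-1.02, 2.26], [0.13, 2.54], [-0.95, 4.09], [0.21, 2.88], [-2.74, 2.74]. Speed limits (rad/s): [2.57, 2.57, 3.14, 3.14, 3.14, 3.14].

INTERFACE

Orientations are given as a rotation vector (axis times angle).
In Python, from plant import arm, viewer, close_job gives the robot as it stands.
- The arm moves only by the tool step_arm, never from a script. Its arguments are lists of equal length, an entry for each row: "offset": the shift along the tool's x, y, z in cm, a list of three; "dr": the turn, a rotation vector about the tool's x, y, z in degrees, a list of three. A call has 1 to 20 rows; each row shifts and turns the pose as measured when the row begins, along the tool's axes as they then stand; what a row does not reach is not made up. A row lasts 1/12 s, in which the tool goes at most 41.7 mm and 7.16 degrees, less where a joint would pass 70% of its speed; a pose out of reach is approached as far as the arm can. A call is refused whole if a number of a shift passes 4.17 or a number of a turn 7.16, either way. A call with a gripper value outside its range is refused whole. "jaw" is the closure, from 0 (fully open) to 1 (shut), set as the call begins (left out, the last holds). The fingers move at their own pace and stop on an object; the grip force is fixed at half the most. Time passes only in rows, so rows that do not move let the fingers close. It gives the time, the measured TCP pose, the force and the opening at its end, in the units of the state.
- arm.observe(): the state, without advancing time (a new reading comes with each control period).
- viewer.camera(name): name is "scene" or "side" or "wrist"; returns a dict with "color" (420x560x3 uint8, red, green, blue), "vertical_fov" (degrees; the focal length in pixels is half the picture's height over the tangent of half this angle, whatever the lens; pixels are square), "cx", "cy" (the principal point, pixels), "world_from_camera" (4x4, takes a point from camera to world coordinates). Camera axes: x right, y up, looking along -z (the intrinsics and any distortion apply to the point x, -y, -z); pixel columns grow to the right and rows downward; lengths in m; the calibration is good to about 2 mm. The wrist camera is an equidistant fisheye: a pixel r from the principal point sees the ray r / f radians off the axis. A picture is of the moment at which its call begins. There is no depth.
- close_job(): hands the job in, once; it reports no verdict.
The state is a dict: "t": time; "joints": joint angles; "joint_vel": joint speeds; "effort": joint torques, N m; "position": TCP position; "orientation": TCP orientation; "contact_force": force on the tool from outside, world axes, zero at the start; "moment": the same for the moment, N m; "opening": finger opening in m.
Only numpy, scipy, OpenCV 4.12 (cv2) and the standard library are available. Lean on these libraries where they do the work, as an engineer would, in place of code of your own. Each camera call takes 0.05 s, during which the arm holds its last target.

TASK

In the grey tray on the fume-cupboard bench, rinsed grinding cylinders are ready to go back into the mill, but one oversize cylinder is among them: first take it out and drop it into the white enamel pot with the two loop handles. Then grip the tray by its rim and lift the side opposite its pouring lip, so that the tray tilts on the bench and all five small cylinders slide down together into the corner with the lip, none of them falling out. Finish holding the tray tilted and still in the gripper, the cylinders gathered in that corner and nothing but the bench and the gripper carrying the tray; leave everything else standing or lying where it is.

Things in the scene. Friction and masses are not known exactly. Their poses are not given: they have to be found in the camera images.
- tray: open grey plastic tray, 0.26 to 0.42 kg, flat on the bench, 280 x 210 mm over the rim (along its x and y), 48 mm high; origin at the centre of its underside, z up. Inside 256 x 186 mm, floor and walls 3 mm thick. Its corner at -x, -y is cut off at 45 degrees (40 mm of each wall), closed by a wall 26 mm high, and drawn out into a pouring lip 31 mm long.
- end_rim (a point): centre of the rim at the middle of the tray's +x end: (134, 0, 39) mm in the tray's frame. The rim is a band 12 mm wide and 18 mm high (30 to 48 mm above the underside) round the whole top but the lip, its centre line at x = +-134 and y = +-99 mm: the place to grip, one finger inside and one outside the tray
- pivot (a point): middle of the straight bottom edge of the cut-off corner, (-110, -75, 0) mm in the tray's frame; the edge runs along the tray's direction (1, -1, 0), and the tray rocks on it when lifted from the +x, +y side. Tilted about this edge, cylinders slide on the floor from 9 to 14 degrees, along the walls from 16 to 25
- pour_corner (a point): point on the tray's inner floor, at the middle of the inner face of the cut-off corner with the lip: (-108, -73, 3) mm in the tray's frame
- lift_corner (a point): outer top of the rim's corner diagonally across from the lip: (140, 105, 48) mm in the tray's frame; 48 mm above the bench while the tray lies flat
- big_cyl: the one oversize white ceramic grinding cylinder, standing among the small ones in the tray: 34 mm in diameter, 34 mm tall, about 110 g; origin at the centre of its underside, z up its axis
- cyl1: one of the five identical small white ceramic grinding cylinders in the tray, 20 mm in diameter, 20 mm tall, 23 g, smooth; origin at the centre of its underside, z up its axis; slides freely on the tray floor
- cyl2: one of the five identical small white ceramic grinding cylinders in the tray, 20 mm in diameter, 20 mm tall, 23 g, smooth; origin at the centre of its underside, z up its axis; slides freely on the tray floor
- cyl3: one of the five identical small white ceramic grinding cylinders in the tray, 20 mm in diameter, 20 mm tall, 23 g, smooth; origin at the centre of its underside, z up its axis; slides freely on the tray floor
- cyl4: one of the five identical small white ceramic grinding cylinders in the tray, 20 mm in diameter, 20 mm tall, 23 g, smooth; origin at the centre of its underside, z up its axis; slides freely on the tray floor
- cyl5: one of the five identical small white ceramic grinding cylinders in the tray, 20 mm in diameter, 20 mm tall, 23 g, smooth; origin at the centre of its underside, z up its axis; slides freely on the tray floor
- pot: white enamelled pot with a black rim and two black loop handles at its own +y and -y sides (they stand out to 100 mm from its axis, 82 mm up), open at the top: 150 mm in diameter, 95 mm high, inner floor 4 mm up and 126 mm wide, inside 144 mm wide at the top; origin at the centre of its underside, z up. It stands to the left or to the right of the tray
- jar: bystander: white porcelain mill jar without handles, taller and narrower than the pot, 120 mm in diameter with an 88 mm neck, 128 mm tall, 1.5 kg; origin at the centre of its underside. It stands on the other side of the tray from the pot
- basin: bystander: small white porcelain basin, 92 mm wide, 34 mm high, beside the tray's -y side; origin at the centre of its underside
- brush: bystander: hand brush 190 mm long lying along the tray's +y side; origin at the middle of its underside, x along it
- sieve: bystander: round steel test sieve, 104 mm wide, 36 mm high, beyond the tray; origin at the centre of its underside
- tongs: bystander: steel crucible tongs 210 mm long lying flat beyond the tray, 9 mm high; origin near the middle of the underside, x along them
- wash_bottle: bystander: white plastic wash bottle with a bent spout, 68 mm wide, 195 mm tall; origin at the centre of its underside
There are look-alikes about, which are no part of the job. What is shaped like the pot but red is not meant.

How it is judged:
By the outcome, as a careful person would: the job done as asked, in the order asked, and still so for the second after the job is handed in, while the arm keeps its last pose, push and grip.
It also fails if it takes over 61 s, if anything falls off the work surface, if the arm or the gripper's body presses on something with over 40 N, if the wrist force passes 120 N, or if a joint passes its speed limit or range.

## Working session

There is one attempt and no reset: what is moved stays moved. The work goes in short steps, Python scripts to look and compute and a tool call to move; the robot and the scene stay as the last step left them, time stands still between calls to the robot, and variables do not carry over. Pictures are saved under pics/ and viewed, and the job is handed in when it is done.

Besides the shell and the picture viewer there is one more tool, called after "Request:" as name(argument=value, ...), one argument or row to a line, values as JSON. step_arm: Moves the arm, as the interface text tells. Its arguments: {"type":"object","properties":{"offset":{"type":"array"},"dr":{"type":"array"},"jaw":{"type":"number"}},"required":["offset","dr"]}

```bash
ls; mkdir -p pics; cat > h.py <<'E'
import numpy as np, cv2
from scipy.spatial.transform import Rotation as R
from plant import arm, viewer
def save(name,fn):
    c=viewer.camera(name); cv2.imwrite('pics/'+fn,c['color'][:,:,::-1]); 
    np.savez('pics/'+fn+'.npz',**c); return c
def load(fn): return dict(np.load('pics/'+fn+'.npz'))
def foc(c): return 210/np.tan(np.radians(float(c['vertical_fov']))/2)
def ray(c,u,v,fish=False):
    f=foc(c); x=(u-c['cx']);y=(v-c['cy'])
    if fish:
        r=np.hypot(x,y);th=r/f; d=np.array([np.sin(th)*x/max(r,1e-9),-np.sin(th)*y/max(r,1e-9),-np.cos(th)])
    else: d=np.array([x/f,-y/f,-1.])
    T=c['world_from_camera']; return T[:3,3],T[:3,:3]@(d/np.linalg.norm(d))
def onz(c,u,v,z,fish=False):
    o,d=ray(c,u,v,fish); return o+d*(z-o[2])/d[2]
def proj(c,p,fish=False):
    T=c['world_from_camera']; q=T[:3,:3].T@(np.asarray(p)-T[:3,3]); f=foc(c)
    x,y,z=q[0],-q[1],-q[2]
    if fish:
        r=np.hypot(x,y);th=np.arctan2(r,z);return np.array([c['cx']+f*th*x/r,c['cy']+f*th*y/r])
    return np.array([c['cx']+f*x/z,c['cy']+f*y/z])
E
python3 - <<'E'
from h import *
print(arm.observe(), arm.hold_point_z, [a for a in dir(arm) if a[0]!='_'])
for n in ['scene','side','wrist']:
    c=save(n,n+'0.png'); print(n,c['vertical_fov'],c['cx'],c['cy'],c['world_from_camera'].round(3).tolist(), [k for k in c])
E
```

```text
pics
{'t': 0.0, 'joints': array([ 1.01088894e+00,  2.45797490e-01,  1.55903977e+00,  1.64927254e-05,
        1.33869644e+00, -1.74095457e-01]), 'joint_vel': array([-0.0008783 , -0.00071761,  0.00178257,  0.00083144, -0.0011845 ,
        0.00035767]), 'effort': array([-1.00621812e-03, -4.29498982e+01, -3.26130581e+01, -1.43776761e-04,
        5.30531470e-03,  4.72562320e-06]), 'position': array([0.24428496, 0.60173815, 0.23017708]), 'orientation': array([-0.92135293,  1.36920091,  0.92007683]), 'contact_force': array([ 0.12829858, -0.05635729, -0.07259494]), 'moment': array([ 0.00044423, -0.01870453,  0.01783342]), 'opening': 0.08528811714336952} -0.0187 ['MotionError', 'hold_point_z', 'observe']
scene 48.70461240984504 283.06546540116193 207.01289041030915 [[0.134, -0.68, 0.721, 1.383], [0.991, 0.092, -0.097, -0.119], [-0.0, 0.728, 0.686, 0.887], [0.0, 0.0, 0.0, 1.0]] ['color', 'vertical_fov', 'cx', 'cy', 'world_from_camera']
side 42.706714508445174 281.52885042547683 200.2439901523635 [[-0.986, -0.121, 0.118, 0.71], [0.169, -0.678, 0.716, 1.111], [-0.006, 0.725, 0.689, 1.168], [0.0, 0.0, 0.0, 1.0]] ['color', 'vertical_fov', 'cx', 'cy', 'world_from_camera']
wrist 65.70646984690485 276.05933727349037 204.0616437293226 [[0.377, -0.878, -0.296, 0.169], [0.926, 0.357, 0.122, 0.633], [-0.001, -0.32, 0.947, 0.372], [0.0, 0.0, 0.0, 1.0]] ['color', 'vertical_fov', 'cx', 'cy', 'world_from_camera']
```

View pics/scene0.png

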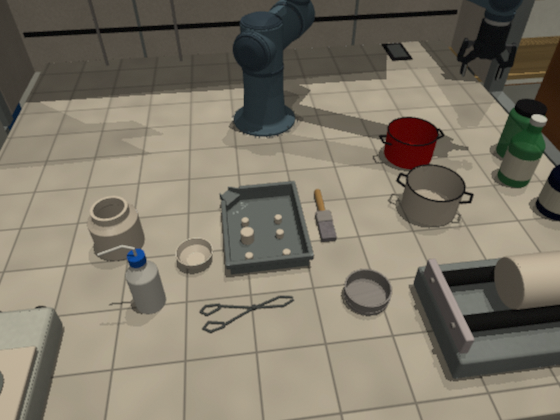

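View pics/side0.png

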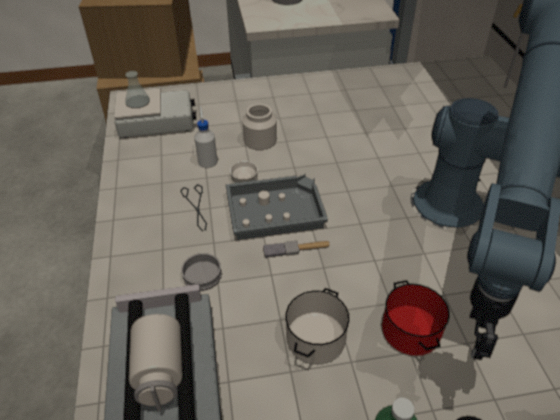

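View pics/wrist0.png

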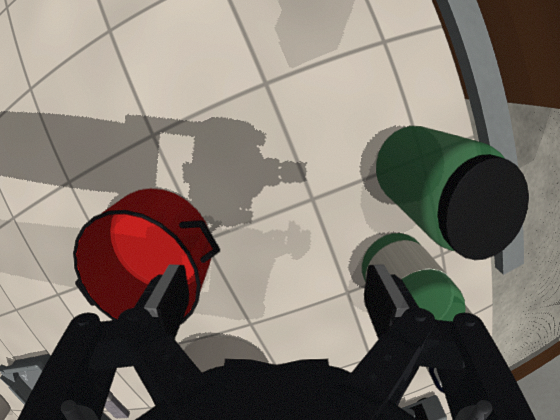

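The scene view shows the tray at about (265,228), its lip at the upper left (228,195), the big cylinder near (247,236), the white pot at (432,195) and the red look-alike at (410,142). I'll zoom in on the tray and pot.

```bash
python3 - <<'E'
from h import *
a=load('scene0.png')['color'][170:285,200:350,::-1]; cv2.imwrite('pics/z1.png',cv2.resize(a,None,fx=5,fy=5,interpolation=2))
a=load('side0.png')['color'][165:245,215:340,::-1]; cv2.imwrite('pics/z2.png',cv2.resize(a,None,fx=6,fy=6,interpolation=2))
E
```

```text
(no output)
```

View pics/z1.png

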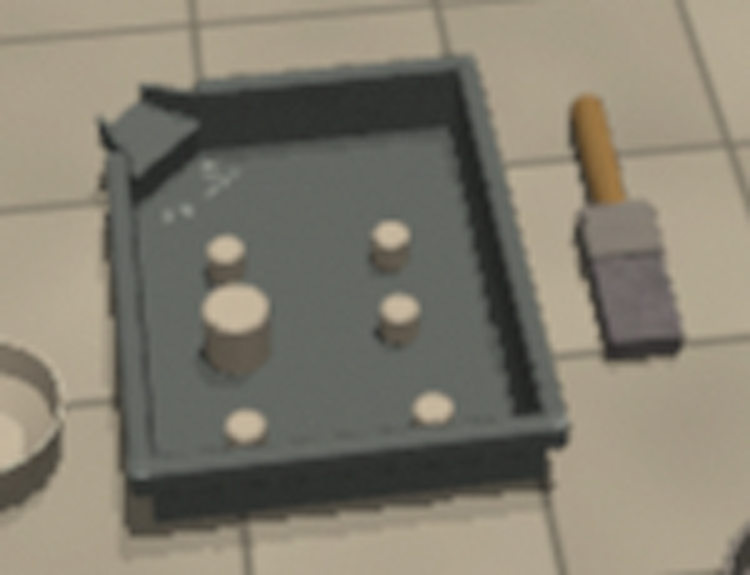

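View pics/z2.png

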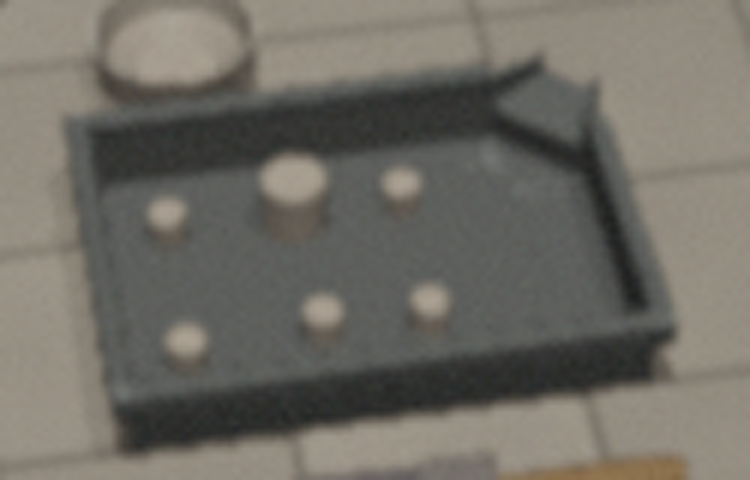

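```bash
python3 - <<'E'
from h import *
s=load('scene0.png'); d=load('side0.png')
def S(u,v): return 200+u/5-.4,170+v/5-.4
def D(u,v): return 215+u/6-.4,165+v/6-.4
names=['++','+-','-+']
for n,a,b in zip(names,[(567,418),(130,475),(470,57)],[(113,400),(67,118),(676,330)]):
    print(n,onz(s,*S(*a),.048).round(4),onz(d,*D(*b),.048).round(4))
print('big',onz(s,*S(237,309),.037).round(4),onz(d,*D(294,180),.037).round(4))
for a,b in zip([(227,250),(392,236),(400,308),(247,426),(434,408)],[(401,184),(431,300),(323,312),(167,214),(187,341)]):
    print('c',onz(s,*S(*a),.023).round(4),onz(d,*D(*b),.023).round(4))
print('pot', onz(s,433,186,.095),onz(d,317,319,.095))
a=s['color'][155:235,380:490,::-1]; cv2.imwrite('pics/z3.png',cv2.resize(a,None,fx=6,fy=6,interpolation=2))
a=d['color'][275:375,270:365,::-1]; cv2.imwrite('pics/z4.png',cv2.resize(a,None,fx=6,fy=6,interpolation=2))
o=arm.observe(); r=R.from_rotvec(o['orientation']).as_matrix(); print(r.round(3))
E
```

```text
++ [0.6695 0.0489 0.048 ] [0.6753 0.0503 0.048 ]
+- [ 0.6767 -0.1592  0.048 ] [ 0.6779 -0.1546  0.048 ]
-+ [0.3992 0.0432 0.048 ] [0.4009 0.0517 0.048 ]
big [ 0.5661 -0.1013  0.037 ] [ 0.5668 -0.0986  0.037 ]
c [ 0.5089 -0.1028  0.023 ] [ 0.5106 -0.1008  0.023 ]
c [ 0.5101 -0.0152  0.023 ] [ 0.5101 -0.014   0.023 ]
c [ 0.5631 -0.0178  0.023 ] [ 0.5648 -0.0151  0.023 ]
c [ 0.6323 -0.1023  0.023 ] [ 0.6333 -0.0996  0.023 ]
c [ 0.633  -0.0099  0.023 ] [ 0.6342 -0.0069  0.023 ]
pot [0.52327033 0.39225313 0.095     ] [0.5127021  0.41081096 0.095     ]
[[-0.001 -0.927  0.376]
 [-0.001  0.376  0.927]
 [-1.     0.    -0.001]]
```

View pics/z3.png

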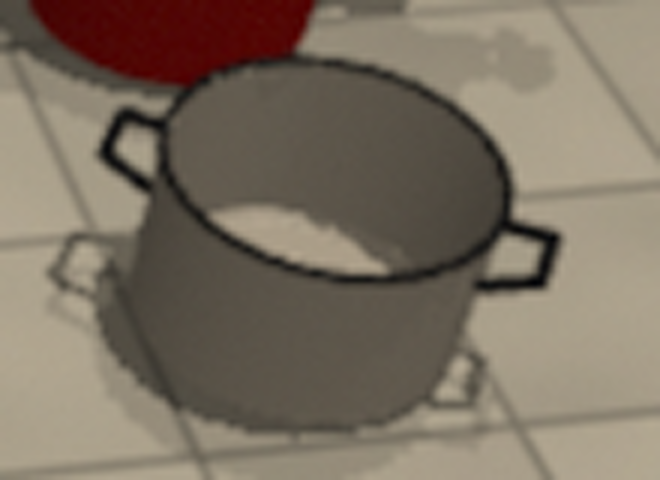

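View pics/z4.png

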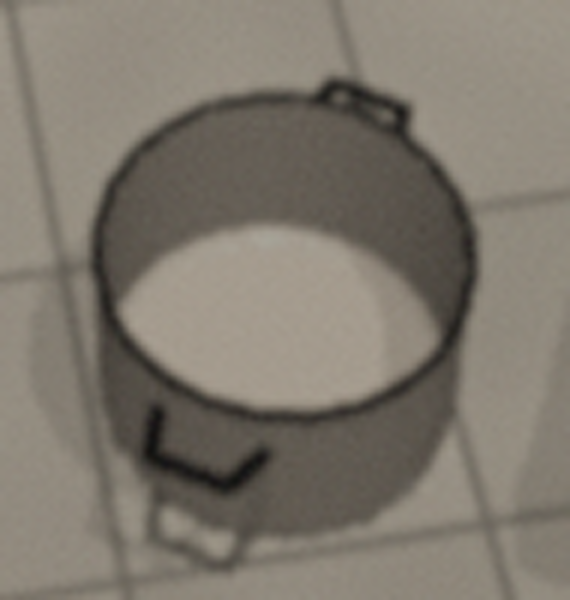

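```bash
python3 - <<'E'
from h import *
s=load('scene0.png'); d=load('side0.png')
def fit(c,pts,z):
    w=np.array([onz(c,*p,z)[:2] for p in pts]); 
    A=np.c_[2*w,np.ones(len(w))]; x=np.linalg.lstsq(A,(w**2).sum(1),rcond=None)[0]
    return x[:2],np.sqrt(x[2]+x[0]**2+x[1]**2)
P=[(158,120),(200,75),(285,58),(400,85),(470,135),(510,195),(495,245),(440,275),(350,278),(250,245),(190,195)]
print(fit(s,[(380+u/6-.4,155+v/6-.4) for u,v in P],.095))
P=[(97,240),(140,150),(200,110),(285,95),(380,120),(440,175),(473,250),(450,330),(390,390),(290,417),(180,375),(120,315)]
print(fit(d,[(270+u/6-.4,275+v/6-.4) for u,v in P],.095))
E
```

```text
(array([0.50858462, 0.40316811]), np.float64(0.07434678184166013))
(array([0.51041023, 0.4021422 ]), np.float64(0.07348423878136663))
```

Request:
step_arm(
  offset=[
    [0,0,0],
    [0,0,0],
    [0,0,0],
    [0,0,0],
  ],
  dr=[
    [5.7,0,0],
    [5.7,0,0],
    [5.7,0,0],
    [5.8,0,0],
  ],
  jaw=0.3,
)

```text
t: 0.48
position: [0.2438, 0.601, 0.2284]
orientation: [-0.604, 1.49, 0.599]
contact_force: [-0.3, -0.2, -0.4]
opening: 0.0599
```

Request:
step_arm(
  offset=[
    [0,-3.6,-1.35],
    [0,-3.6,-1.35],
    [0,-3.6,-1.35],
    [0,-3.6,-1.35],
    [0,-3.6,-1.35],
    [0,-3.6,-1.35],
    [0,-3.6,-1.35],
    [0,-3.6,-1.35],
    [0,-3.6,-1.35],
    [0,-3.6,-1.35],
    [0,-3.6,-1.35],
    [0,-3.6,-1.35],
    [0,-3.6,-1.35],
    [0,-3.6,-1.35],
    [0,-3.6,-1.35],
    [0,-3.6,-1.35],
    [0,-3.6,-1.35],
    [0,-3.6,-1.35],
    [0,-3.6,-1.35],
    [0,0,0],
  ],
  dr=[
    [0,0,0],
    [0,0,0],
    [0,0,0],
    [0,0,0],
    [0,0,0],
    [0,0,0],
    [0,0,0],
    [0,0,0],
    [0,0,0],
    [0,0,0],
    [0,0,0],
    [0,0,0],
    [0,0,0],
    [0,0,0],
    [0,0,0],
    [0,0,0],
    [0,0,0],
    [0,0,0],
    [0,0,0],
    [0,0,0],
  ],
)

```text
t: 2.15
position: [0.5412, -0.1011, 0.2252]
orientation: [-0.608, 1.492, 0.599]
contact_force: [-0.2, -0.2, -0.5]
opening: 0.0596
```

```bash
cat >> h.py <<'E'
def delta(target):
    o=arm.observe(); r=R.from_rotvec(o['orientation']).as_matrix()
    print('t',round(o['t'],2),'pos',o['position'].round(4),'open',round(o['opening'],4),'F',o['contact_force'].round(1)); print(r.round(3))
    print('tool delta cm',(r.T@(np.array(target)-o['position'])*100).round(2))
E
python3 - <<'E'
from h import *
delta([.5665,-.100,.12])
c=save('wrist','w1.png')
E
```

```text
t 2.15 pos [ 0.5412 -0.1011  0.2252] open 0.0596 F [-0.2 -0.2 -0.5]
[[-0.004 -0.697  0.717]
 [-0.007  0.717  0.697]
 [-1.    -0.002 -0.008]]
tool delta cm [10.51 -1.66  1.98]
```

View pics/w1.png

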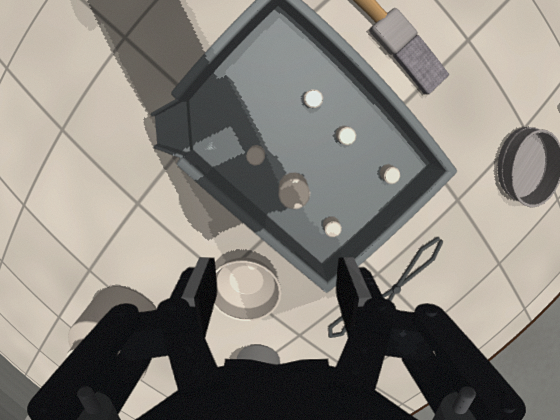

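```bash
python3 - <<'E'
from h import *
c=load('w1.png')
for n,p,z in [('big',(294,190),.037),('c',(255,155),.023),('c',(314,98),.023),('c',(347,134),.023),('c',(391,174),.023),('c',(333,227),.023),('++',(456,170),.048),('+-',(331,293),.048),('-+',(272,-3),.048),('basin',(247,283),.034)]:
    print(n,onz(c,*p,z,True).round(4))
a=c['color'][80:320,140:470,::-1]; cv2.imwrite('pics/z5.png',cv2.resize(a,None,fx=2.4,fy=2.4,interpolation=2))
E
```

```text
big [ 0.5647 -0.0987  0.037 ]
c [ 0.5105 -0.1026  0.023 ]
c [ 0.5123 -0.0153  0.023 ]
c [ 0.5645 -0.0168  0.023 ]
c [ 0.6332 -0.0103  0.023 ]
c [ 0.632  -0.1008  0.023 ]
++ [0.6748 0.0479 0.048 ]
+- [ 0.6837 -0.1549  0.048 ]
-+ [0.4104 0.0277 0.048 ]
basin [ 0.6078 -0.2208  0.034 ]
```

View pics/z5.png

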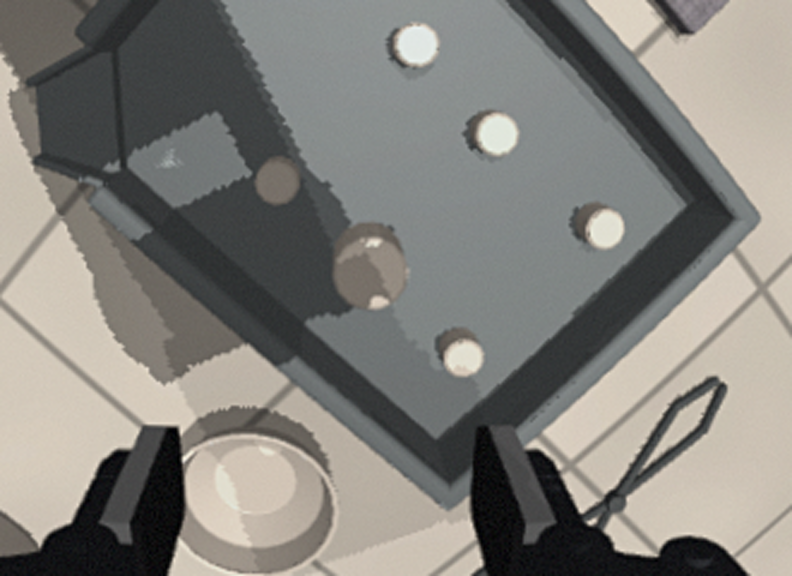

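Request:
step_arm(
  offset=[
    [3.2,-0.33,0.4],
    [3.2,-0.33,0.4],
    [3.2,-0.33,0.4],
    [3.2,-0.33,0.4],
    [3.2,-0.33,0.4],
    [0,0,0],
  ],
  dr=[
    [0,0,0],
    [0,0,0],
    [0,0,0],
    [0,0,0],
    [0,0,0],
    [0,0,0],
  ],
)

```text
t: 2.7
position: [0.5671, -0.095, 0.0618]
orientation: [-0.609, 1.487, 0.6]
contact_force: [-1.9, 1.0, -1.4]
opening: 0.0597
```

```bash
python3 - <<'E'
from h import *
delta([.5665,-.100,.008])
c=save('wrist','w2.png')
E
```

```text
t 2.7 pos [ 0.5671 -0.095   0.0618] open 0.0597 F [-1.9  1.  -1.4]
[[ 0.    -0.698  0.716]
 [-0.006  0.716  0.698]
 [-1.    -0.005 -0.004]]
tool delta cm [ 5.38 -0.29 -0.37]
```

View pics/w2.png

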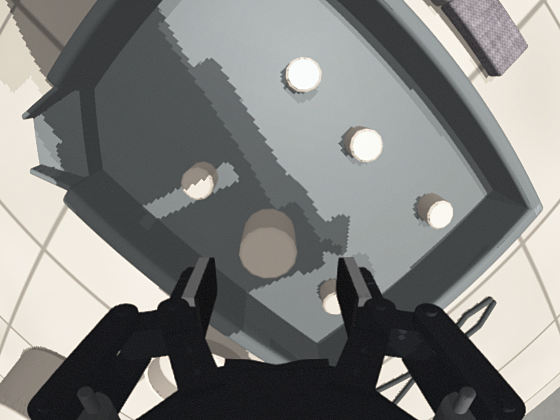

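Request:
step_arm(
  offset=[
    [0.5,-0.28,-0.3],
    [2,0,0],
    [2,0,0],
    [0.9,0,0],
    [0,0,0],
  ],
  dr=[
    [0,0,0],
    [0,0,0],
    [0,0,0],
    [0,0,0],
    [0,0,0],
  ],
)

```text
t: 3.17
position: [0.5749, -0.1012, 0.0201]
orientation: [-0.622, 1.471, 0.59]
contact_force: [-0.2, -0.5, -0.1]
opening: 0.0599
```

```bash
python3 - <<'E'
from h import *
print(onz(load('w2.png'),268,252,.037,True))
delta([.5665,-.100,.008])
c=save('wrist','w3.png')
E
```

```text
[ 0.56716124 -0.10031405  0.037     ]
t 3.17 pos [ 0.5749 -0.1012  0.0201] open 0.0599 F [-0.2 -0.5 -0.1]
[[ 0.02  -0.701  0.713]
 [-0.014  0.713  0.701]
 [-1.    -0.024  0.005]]
tool delta cm [ 1.19  0.71 -0.52]
```

View pics/w3.png

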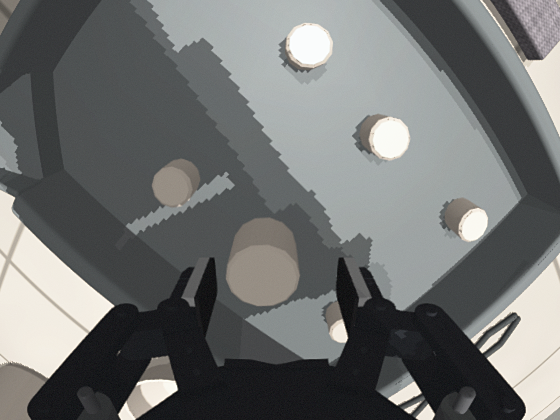

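Request:
step_arm(
  offset=[
    [0,0.7,-0.5],
    [0,0,0],
  ],
  dr=[
    [0,0.3,1.4],
    [0,0,0],
  ],
)

```text
t: 3.38
position: [0.5683, -0.1003, 0.0242]
orientation: [-0.609, 1.482, 0.606]
contact_force: [-0.2, -0.6, 0.5]
opening: 0.0599
```

```bash
python3 - <<'E'
from h import *
delta([.567,-.100,.008])
E
```

```text
t 3.38 pos [ 0.5683 -0.1003  0.0242] open 0.0599 F [-0.2 -0.6  0.5]
[[ 0.003 -0.701  0.713]
 [-0.001  0.713  0.701]
 [-1.    -0.003  0.001]]
tool delta cm [ 1.62  0.12 -0.07]
```

Request:
step_arm(
  offset=[
    [0.5,0.1,-0.1],
    [0.5,0,0],
    [0.5,0,0],
    [0,0,0],
  ],
  dr=[
    [0,0,0],
    [0,0,0],
    [0,0,0],
    [0,0,0],
  ],
)

```text
t: 3.72
position: [0.5689, -0.1014, 0.0117]
orientation: [-0.612, 1.477, 0.601]
contact_force: [0.2, -0.1, 0.0]
opening: 0.0596
```

```bash
python3 - <<'E'
from h import *
delta([.567,-.100,.008])
E
```

```text
t 3.72 pos [ 0.5689 -0.1014  0.0117] open 0.0596 F [ 0.2 -0.1  0. ]
[[ 0.009 -0.701  0.713]
 [-0.003  0.713  0.701]
 [-1.    -0.009  0.004]]
tool delta cm [ 0.37  0.24 -0.03]
```

Close enough; close the gripper and lift.

Request:
step_arm(
  offset=[
    [0.3,0.2,0],
    [0,0,0],
    [0,0,0],
    [0,0,0],
    [0,0,0],
    [0,0,0],
    [0,0,0],
    [0,0,0],
  ],
  dr=[
    [0,0,0.5],
    [0,0,0],
    [0,0,0],
    [0,0,0],
    [0,0,0],
    [0,0,0],
    [0,0,0],
    [0,0,0],
  ],
  jaw=1.0,
)

```text
t: 4.38
position: [0.5677, -0.1, 0.0084]
orientation: [-0.605, 1.481, 0.609]
contact_force: [-0.5, -0.1, -0.3]
opening: 0.0327
```

Request:
step_arm(
  offset=[
    [-1,0,0],
    [-2,0,0],
    [-2,0,0],
    [-2,0,0],
    [0,0,0],
  ],
  dr=[
    [0,0,0],
    [0,0,0],
    [0,0,0],
    [0,0,0],
    [0,0,0],
  ],
)

```text
t: 4.8
position: [0.5652, -0.0992, 0.0801]
orientation: [-0.602, 1.485, 0.613]
contact_force: [1.4, -0.4, 0.1]
opening: 0.0323
```

```bash
python3 - <<'E'
from h import *
delta([.51,.403,.22])
c=save('wrist','w4.png')
E
```

```text
t 4.8 pos [ 0.5652 -0.0992  0.0801] open 0.0323 F [ 1.4 -0.4  0.1]
[[-0.004 -0.701  0.713]
 [ 0.006  0.713  0.701]
 [-1.     0.007  0.002]]
tool delta cm [-13.66  39.78  31.3 ]
```

View pics/w4.png

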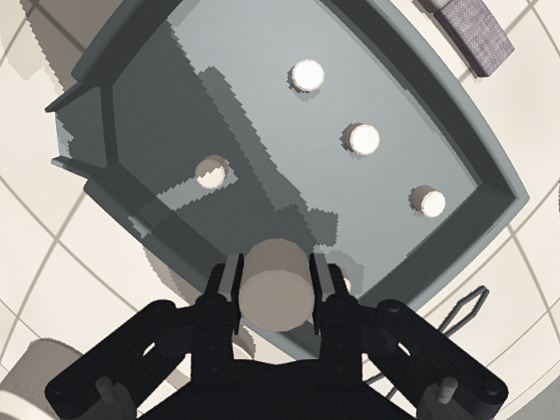

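Request:
step_arm(
  offset=[
    [-3,0,0],
    [-3.5,0,0],
    [-3.5,0,0],
    [-3,0.5,0.5],
    [-1,2.2,1.7],
    [0,2.8,2.2],
    [0,2.8,2.2],
    [0,2.8,2.2],
    [0,2.8,2.2],
    [0,2.8,2.2],
    [0,2.8,2.2],
    [0,2.8,2.2],
    [0,2.8,2.2],
    [0,2.8,2.2],
    [0,2.8,2.2],
    [0,2.8,2.2],
    [0,2.8,2.2],
    [0,2.8,2.2],
    [0,1.5,1.2],
    [0,0,0],
  ],
  dr=[
    [0,0,0],
    [0,0,0],
    [0,0,0],
    [0,0,0],
    [0,0,0],
    [0,0,0],
    [0,0,0],
    [0,0,0],
    [0,0,0],
    [0,0,0],
    [0,0,0],
    [0,0,0],
    [0,0,0],
    [0,0,0],
    [0,0,0],
    [0,0,0],
    [0,0,0],
    [0,0,0],
    [0,0,0],
    [0,0,0],
  ],
)

```text
t: 6.52
position: [0.4944, 0.4364, 0.2001]
orientation: [-0.586, 1.528, 0.623]
contact_force: [-0.0, -0.1, -1.4]
opening: 0.0326
```

```bash
python3 - <<'E'
from h import *
delta([.51,.403,.035])
c=save('wrist','w5.png')
E
```

```text
t 6.52 pos [0.4944 0.4364 0.2001] open 0.0326 F [-0.  -0.1 -1.4]
[[-0.047 -0.695  0.718]
 [ 0.006  0.718  0.696]
 [-0.999  0.037 -0.03 ]]
tool delta cm [16.4 -4.1 -0.7]
```

View pics/w5.png

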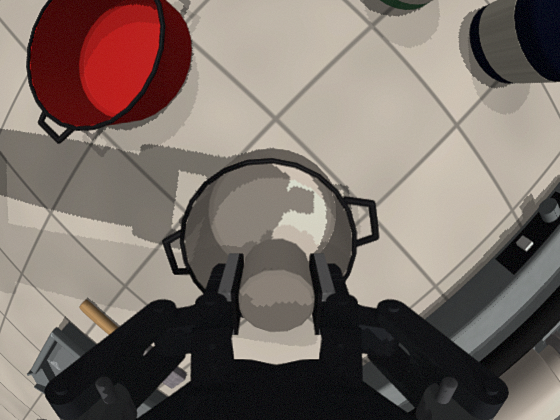

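Request:
step_arm(
  offset=[
    [0,-2.0,-0.4],
    [0,-1.4,-0.3],
    [0,0,0],
  ],
  dr=[
    [0,-0.8,-1.0],
    [0,-0.8,-1.0],
    [0,0,0],
  ],
)

```text
t: 6.82
position: [0.5131, 0.4013, 0.1948]
orientation: [-0.605, 1.493, 0.599]
contact_force: [-0.1, 0.8, -2.1]
opening: 0.0326
```

```bash
python3 - <<'E'
from h import *
delta([.51,.403,.035])
E
```

```text
t 6.82 pos [0.5131 0.4013 0.1948] open 0.0326 F [-0.1  0.8 -2.1]
[[-0.005 -0.695  0.719]
 [-0.006  0.719  0.695]
 [-1.    -0.001 -0.008]]
tool delta cm [15.98  0.35  0.02]
```

Request:
step_arm(
  offset=[
    [2,0.3,0],
    [2,0,0],
    [2,0,0],
    [2,0,0],
    [2,0,0],
    [2,0,0],
    [0,0,0],
  ],
  dr=[
    [0,0,0],
    [0,0,0],
    [0,0,0],
    [0,0,0],
    [0,0,0],
    [0,0,0],
    [0,0,0],
  ],
)

```text
t: 7.4
position: [0.5159, 0.3913, 0.0728]
orientation: [-0.59, 1.492, 0.585]
contact_force: [-0.5, -0.8, -1.6]
opening: 0.0323
```

```bash
python3 - <<'E'
from h import *
delta([.51,.403,.035])
E
```

```text
t 7.4 pos [0.5159 0.3913 0.0728] open 0.0323 F [-0.5 -0.8 -1.6]
[[-0.001 -0.683  0.731]
 [-0.004  0.731  0.683]
 [-1.    -0.003 -0.003]]
tool delta cm [3.78 1.27 0.37]
```

Request:
step_arm(
  offset=[
    [0.4,1.2,0.3],
    [1,0,0],
    [1,0,0],
    [1,0,0],
    [0.3,0,0],
    [0,0,0],
  ],
  dr=[
    [0,0,0],
    [0,0,0],
    [0,0,0],
    [0,0,0],
    [0,0,0],
    [0,0,0],
  ],
)

```text
t: 7.9
position: [0.5123, 0.4018, 0.0366]
orientation: [-0.586, 1.487, 0.582]
contact_force: [-0.6, -0.6, -1.9]
opening: 0.0326
```

```bash
python3 - <<'E'
from h import *
delta([.51,.403,.035])
c=save('side','s5.png');a=c['color'][250:400,240:390,::-1]; cv2.imwrite('pics/s5z.png',cv2.resize(a,None,fx=4,fy=4))
E
```

```text
t 7.9 pos [0.5123 0.4018 0.0366] open 0.0326 F [-0.6 -0.6 -1.9]
[[ 0.004 -0.68   0.734]
 [-0.001  0.734  0.68 ]
 [-1.    -0.004  0.002]]
tool delta cm [ 0.16  0.25 -0.08]
```

View pics/s5z.png

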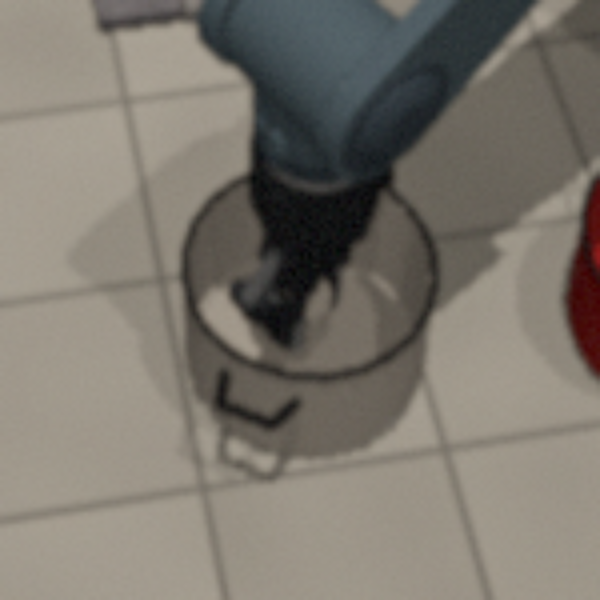

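The gripper sits centred inside the pot. Release and withdraw.

Request:
step_arm(
  offset=[
    [0.5,0,0],
    [0,0,0],
    [0,0,0],
    [0,0,0],
    [0,0,0],
  ],
  dr=[
    [0,0,0],
    [0,0,0],
    [0,0,0],
    [0,0,0],
    [0,0,0],
  ],
  jaw=0.3,
)

```text
t: 8.37
position: [0.5144, 0.4029, 0.0341]
orientation: [-0.586, 1.482, 0.582]
contact_force: [-0.3, 0.3, -0.2]
opening: 0.0599
```

Request:
step_arm(
  offset=[
    [-2,0,0],
    [-3,0,0],
    [-3,0,0],
    [-3,0,0],
    [-3,0,0],
    [-3,0,0],
    [-3,0,0],
    [0,0,0],
  ],
  dr=[
    [0,0,0],
    [0,0,0],
    [0,0,0],
    [0,0,0],
    [0,0,0],
    [0,0,0],
    [0,0,0],
    [0,0,0],
  ],
)

```text
t: 9.03
position: [0.5117, 0.4021, 0.2429]
orientation: [-0.586, 1.485, 0.582]
contact_force: [0.7, 0.5, 1.3]
opening: 0.0598
```

```bash
python3 - <<'E'
from h import *
delta([.51,.403,.035])
c=save('wrist','w6.png')
E
```

```text
t 9.03 pos [0.5117 0.4021 0.2429] open 0.0598 F [0.7 0.5 1.3]
[[ 0.006 -0.68   0.734]
 [-0.     0.734  0.68 ]
 [-1.    -0.004  0.004]]
tool delta cm [20.79  0.28 -0.15]
```

View pics/w6.png

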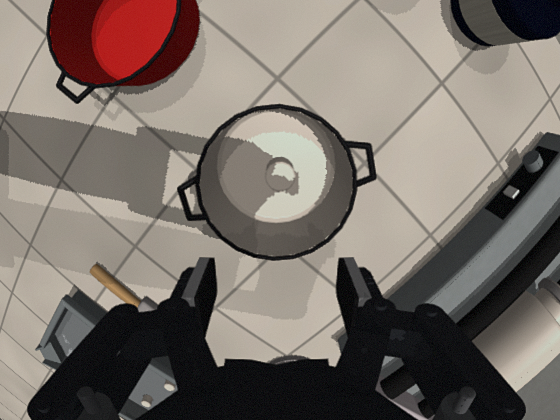

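Request:
step_arm(
  offset=[
    [0,0,0],
    [0,0,0],
    [0,0,0],
    [0,0,0],
    [0,0,0],
    [0,0,0],
    [0,0,0],
  ],
  dr=[
    [6.9,0,0],
    [6.9,0,0],
    [6.9,0,0],
    [6.9,0,0],
    [6.9,0,0],
    [6.9,0,0],
    [0,0,0],
  ],
)

```text
t: 9.67
position: [0.508, 0.3999, 0.2331]
orientation: [-0.002, 1.576, -0.008]
contact_force: [0.1, -0.2, 0.1]
opening: 0.0599
```

Request:
step_arm(
  offset=[
    [0,-3.3,1.05],
    [0,-3.3,1.05],
    [0,-3.3,1.05],
    [0,-3.3,1.05],
    [0,-3.3,1.05],
    [0,-3.3,1.05],
    [0,-3.3,1.05],
    [0,-3.3,1.05],
    [0,-3.3,1.05],
    [0,-3.3,1.05],
    [1,-3.3,1.05],
    [1,-3.3,1.05],
    [1,-3.3,1.05],
    [1,-2,1],
    [0,0,0],
    [0,0,0],
  ],
  dr=[
    [0,0,0],
    [0,0,0],
    [0,0,0],
    [0,0,0],
    [0,0,0],
    [0,0,0],
    [0,0,0],
    [0,0,0],
    [0,0,0],
    [0,0,0],
    [0,0,0],
    [0,0,0],
    [0,0,0],
    [0,0,0],
    [0,0,0],
    [0,0,0],
  ],
)

```text
t: 11.0
position: [0.6609, -0.0673, 0.1754]
orientation: [-0.047, 1.597, 0.037]
contact_force: [0.1, 0.5, -0.3]
opening: 0.0599
```

```bash
python3 - <<'E'
from h import *
delta([.670,-.0535,.02])
c=save('wrist','w7.png')
E
```

```text
t 11.0 pos [ 0.6609 -0.0673  0.1754] open 0.0599 F [ 0.1  0.5 -0.3]
[[-0.026 -0.054  0.998]
 [-0.007  0.999  0.053]
 [-1.    -0.005 -0.026]]
tool delta cm [15.5   1.41  1.39]
```

View pics/w7.png

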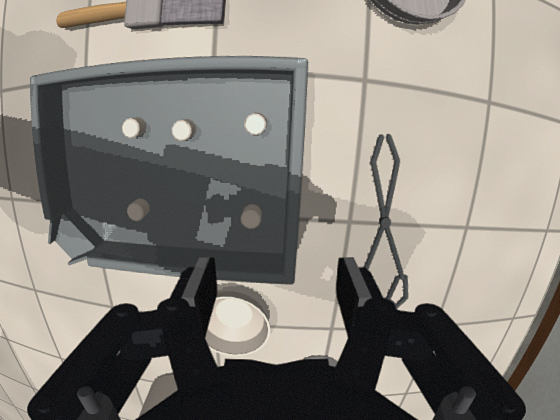

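```bash
python3 - <<'E'
from h import *
c=load('w7.png')
for n,p,z in [('++',(307,59),.048),('+-',(294,282),.048),('-+',(31,77),.048),('midrim outer',(303,170),.048),('midrim inner',(290,170),.048),('tongs',(385,220),.009),('basin',(234,319),.034)]:
    print(n,onz(c,*p,z,True).round(4))
a=c['color'][40:300,10:330,::-1]; cv2.imwrite('pics/z7.png',cv2.resize(a,None,fx=2.4,fy=2.3,interpolation=2))
E
```

```text
++ [0.6778 0.0484 0.048 ]
+- [ 0.6811 -0.1554  0.048 ]
-+ [0.4039 0.0443 0.048 ]
midrim outer [ 0.6806 -0.0446  0.048 ]
midrim inner [ 0.6696 -0.0453  0.048 ]
tongs [ 0.7742 -0.1005  0.009 ]
basin [ 0.6198 -0.219   0.034 ]
```

View pics/z7.png

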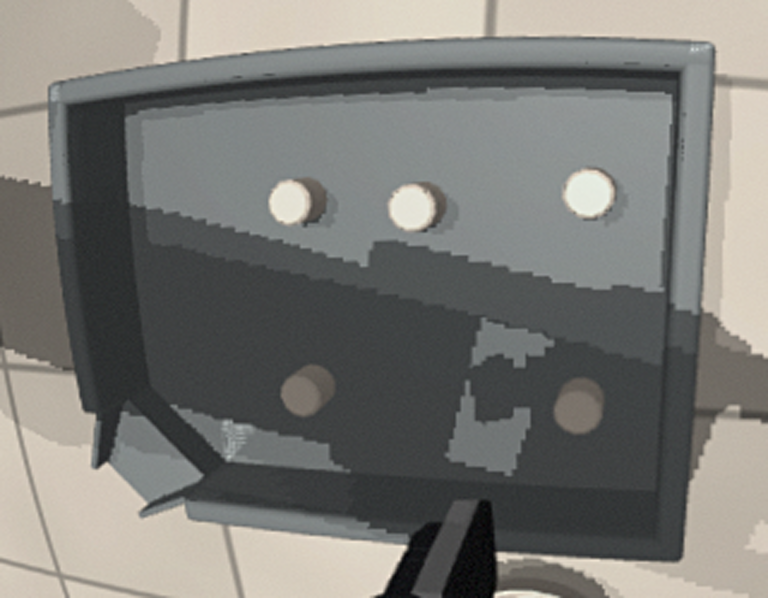

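Request:
step_arm(
  offset=[
    [1,0.7,0.6],
    [2,0.6,0.6],
    [2,0,0],
    [2,0,0],
    [2,0,0],
    [0,0,0],
  ],
  dr=[
    [2,-1.2,0.3],
    [0,0,0],
    [0,0,0],
    [0,0,0],
    [0,0,0],
    [0,0,0],
  ],
)

```text
t: 11.55
position: [0.6719, -0.0449, 0.0858]
orientation: [-0.027, 1.57, 0.026]
contact_force: [-0.4, 0.9, -1.1]
opening: 0.0597
```

```bash
python3 - <<'E'
from h import *
delta([.672,-.0535,.02])
c=save('wrist','w8.png')
E
```

```text
t 11.55 pos [ 0.6719 -0.0449  0.0858] open 0.0597 F [-0.4  0.9 -1.1]
[[ 0.001 -0.034  0.999]
 [-0.001  0.999  0.034]
 [-1.    -0.001  0.001]]
tool delta cm [ 6.58 -0.86 -0.02]
```

View pics/w8.png

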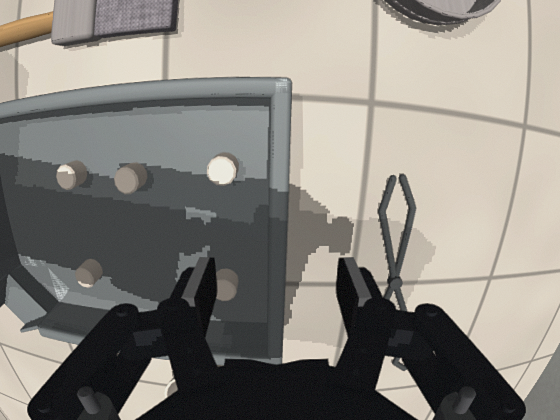

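Request:
step_arm(
  offset=[
    [0.5,-0.8,0],
    [1.2,0,0],
    [1.2,0,0],
    [1.2,0,0],
    [1.0,0,0],
    [0,0,0],
    [0,0,0],
  ],
  dr=[
    [0.5,0,0],
    [0,0,0],
    [0,0,0],
    [0,0,0],
    [0,0,0],
    [0,0,0],
    [0,0,0],
  ],
)

```text
t: 12.18
position: [0.677, -0.0528, 0.0385]
orientation: [-0.025, 1.558, 0.02]
contact_force: [0.5, -0.3, 0.4]
opening: 0.06
```

```bash
python3 - <<'E'
from h import *
delta([.672,-.0535,.02])
c=save('wrist','w9.png')
E
```

```text
t 12.18 pos [ 0.677  -0.0528  0.0385] open 0.06 F [ 0.5 -0.3  0.4]
[[ 0.012 -0.028  1.   ]
 [-0.003  1.     0.029]
 [-1.    -0.004  0.012]]
tool delta cm [ 1.84 -0.05 -0.52]
```

View pics/w9.png

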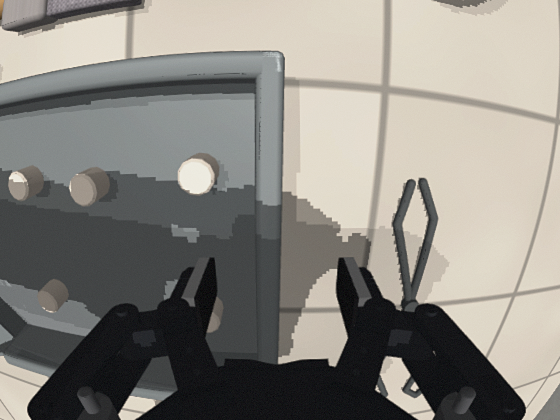

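Request:
step_arm(
  offset=[
    [0.3,0,-0.5],
    [0.6,0,0],
    [0.6,0,0],
    [0.3,0,0],
    [0,0,0],
  ],
  dr=[
    [0.5,0.6,0.2],
    [0,0,0],
    [0,0,0],
    [0,0,0],
    [0,0,0],
  ],
)

```text
t: 12.65
position: [0.6722, -0.0532, 0.02]
orientation: [-0.015, 1.568, 0.015]
contact_force: [0.4, 0.0, 0.0]
opening: 0.0597
```

```bash
python3 - <<'E'
from h import *
delta([.672,-.0535,.02])
E
```

```text
t 12.65 pos [ 0.6722 -0.0532  0.02  ] open 0.0597 F [0.4 0.  0. ]
[[ 0.003 -0.019  1.   ]
 [-0.     1.     0.019]
 [-1.    -0.     0.003]]
tool delta cm [ 0.   -0.03 -0.02]
```

Request:
step_arm(
  offset=[
    [0,0,0],
    [0,0,0],
    [0,0,0],
    [0,0,0],
    [0,0,0],
    [0,0,0],
    [0,0,0],
    [0,0,0],
    [0,0,0],
  ],
  dr=[
    [0,0,0],
    [0,0,0],
    [0,0,0],
    [0,0,0],
    [0,0,0],
    [0,0,0],
    [0,0,0],
    [0,0,0],
    [0,0,0],
  ],
  jaw=1.0,
)

```text
t: 13.4
position: [0.6725, -0.053, 0.0202]
orientation: [-0.014, 1.568, 0.014]
contact_force: [0.0, 0.2, -0.8]
opening: 0.0113
```

```bash
cat >> h.py <<'E'
def tilt(th,psi=None):
    g=np.load('grip.npz'); R0=g['R'];p0=g['p']
    yaw=np.radians(1.1); ex=np.array([np.cos(yaw),np.sin(yaw),0]);ey=np.array([-np.sin(yaw),np.cos(yaw),0])
    piv=p0+(-.110-.134)*ex+(-.075)*ey; piv[2]=0
    w=(ex-ey)/np.sqrt(2); Q=R.from_rotvec(w*np.radians(th)).as_matrix()
    o=arm.observe(); r=R.from_rotvec(o['orientation']).as_matrix()
    now=R.from_matrix(r@R0.T).as_rotvec(degrees=True)
    T=Q@R0; pt=piv+Q@(p0-piv)
    print('t',round(o['t'],2),'pos',o['position'].round(4),'open',round(o['opening'],4),'F',o['contact_force'].round(1),'M',o['moment'].round(2))
    print('now about axis',(now@w).round(2),'resid',(now-w*(now@w)).round(2),'h along lift', )
    print('to target: offset cm',(r.T@(pt-o['position'])*100).round(2),'dr',R.from_matrix(r.T@T).as_rotvec(degrees=True).round(2))
E
python3 - <<'E'
from h import *
o=arm.observe(); np.savez('grip.npz',R=R.from_rotvec(o['orientation']).as_matrix(),p=o['position'])
tilt(0); tilt(10)
c=save('wrist','w10.png')
E
```

```text
t 13.4 pos [ 0.6725 -0.053   0.0202] open 0.0113 F [ 0.   0.2 -0.8] M [-0.02  0.12 -0.09]
now about axis 0.0 resid [0. 0. 0.] h along lift
to target: offset cm [-0. -0. -0.] dr [0. 0. 0.]
t 13.4 pos [ 0.6725 -0.053   0.0202] open 0.0113 F [ 0.   0.2 -0.8] M [-0.02  0.12 -0.09]
now about axis 0.0 resid [0. 0. 0.] h along lift
to target: offset cm [-3.89 -0.49 -0.48] dr [ 0.02 -7.06  7.08]
```

View pics/w10.png

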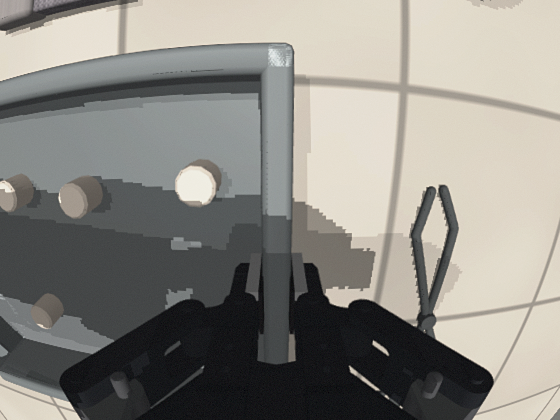

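Request:
step_arm(
  offset=[
    [-0.2,-0.012,-0.012],
    [-0.2,-0.012,-0.012],
    [-0.2,-0.012,-0.012],
    [-0.2,-0.012,-0.012],
    [-0.2,-0.012,-0.012],
    [-0.2,-0.012,-0.012],
    [-0.2,-0.012,-0.012],
    [-0.2,-0.012,-0.012],
    [-0.2,-0.012,-0.012],
    [-0.2,-0.012,-0.012],
  ],
  dr=[
    [0,-0.36,0.36],
    [0,-0.36,0.36],
    [0,-0.36,0.36],
    [0,-0.36,0.36],
    [0,-0.36,0.36],
    [0,-0.36,0.36],
    [0,-0.36,0.36],
    [0,-0.36,0.36],
    [0,-0.36,0.36],
    [0,-0.36,0.36],
  ],
)

```text
t: 14.28
position: [0.6701, -0.055, 0.0417]
orientation: [0.039, 1.499, 0.069]
contact_force: [-0.2, -0.0, -2.1]
opening: 0.0112
```

```bash
python3 - <<'E'
from h import *
tilt(5); tilt(10)
E
```

```text
t 14.28 pos [ 0.6701 -0.055   0.0417] open 0.0112 F [-0.2 -0.  -2.1] M [-0.15  0.11 -0.06]
now about axis 5.57 resid [-0.   -0.    0.05] h along lift
to target: offset cm [ 0.2  -0.01  0.04] dr [ 0.05  0.4  -0.4 ]
t 14.28 pos [ 0.6701 -0.055   0.0417] open 0.0112 F [-0.2 -0.  -2.1] M [-0.15  0.11 -0.06]
now about axis 5.57 resid [-0.   -0.    0.05] h along lift
to target: offset cm [-1.76 -0.18 -0.13] dr [ 0.06 -3.13  3.14]
```

Request:
step_arm(
  offset=[
    [-0.2,-0.015,-0.012],
    [-0.2,-0.015,-0.012],
    [-0.2,-0.015,-0.012],
    [-0.2,-0.015,-0.012],
    [-0.2,-0.015,-0.012],
    [-0.2,-0.015,-0.012],
    [-0.2,-0.015,-0.012],
    [-0.2,-0.015,-0.012],
    [-0.2,-0.015,-0.012],
    [-0.2,-0.015,-0.012],
    [-0.2,-0.015,-0.012],
    [-0.2,-0.015,-0.012],
    [-0.2,-0.015,-0.012],
    [-0.2,-0.015,-0.012],
    [-0.2,-0.015,-0.012],
    [-0.2,-0.015,-0.012],
  ],
  dr=[
    [0,-0.36,0.36],
    [0,-0.36,0.36],
    [0,-0.36,0.36],
    [0,-0.36,0.36],
    [0,-0.36,0.36],
    [0,-0.36,0.36],
    [0,-0.36,0.36],
    [0,-0.36,0.36],
    [0,-0.36,0.36],
    [0,-0.36,0.36],
    [0,-0.36,0.36],
    [0,-0.36,0.36],
    [0,-0.36,0.36],
    [0,-0.36,0.36],
    [0,-0.36,0.36],
    [0,-0.36,0.36],
  ],
)

```text
t: 15.62
position: [0.6637, -0.0619, 0.0763]
orientation: [0.125, 1.384, 0.154]
contact_force: [1.0, 0.8, -2.0]
opening: 0.0107
```

```bash
python3 - <<'E'
from h import *
tilt(14); tilt(20)
c=save('scene','s11.png');a=c['color'][150:300,180:350,::-1]; cv2.imwrite('pics/s11z.png',cv2.resize(a,None,fx=4,fy=4,interpolation=2))
E
```

```text
t 15.62 pos [ 0.6637 -0.0619  0.0763] open 0.0107 F [ 1.   0.8 -2. ] M [-0.16  0.23 -0.07]
now about axis 14.62 resid [-0.   -0.    0.05] h along lift
to target: offset cm [0.24 0.01 0.03] dr [ 0.05  0.43 -0.44]
t 15.62 pos [ 0.6637 -0.0619  0.0763] open 0.0107 F [ 1.   0.8 -2. ] M [-0.16  0.23 -0.07]
now about axis 14.62 resid [-0.   -0.    0.05] h along lift
to target: offset cm [-2.12 -0.21 -0.18] dr [ 0.06 -3.81  3.81]
```

View pics/s11z.png

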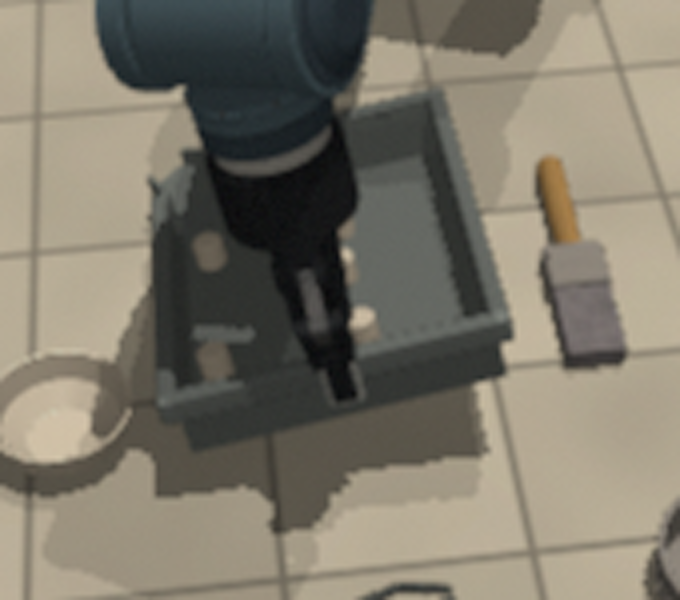

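Request:
step_arm(
  offset=[
    [-0.2,-0.018,-0.015],
    [-0.2,-0.018,-0.015],
    [-0.2,-0.018,-0.015],
    [-0.2,-0.018,-0.015],
    [-0.2,-0.018,-0.015],
    [-0.2,-0.018,-0.015],
    [-0.2,-0.018,-0.015],
    [-0.2,-0.018,-0.015],
    [-0.2,-0.018,-0.015],
    [-0.2,-0.018,-0.015],
  ],
  dr=[
    [0,-0.36,0.36],
    [0,-0.36,0.36],
    [0,-0.36,0.36],
    [0,-0.36,0.36],
    [0,-0.36,0.36],
    [0,-0.36,0.36],
    [0,-0.36,0.36],
    [0,-0.36,0.36],
    [0,-0.36,0.36],
    [0,-0.36,0.36],
  ],
)

```text
t: 16.5
position: [0.6575, -0.0688, 0.0971]
orientation: [0.177, 1.311, 0.206]
contact_force: [0.6, 0.1, -0.5]
opening: 0.0104
```

```bash
python3 - <<'E'
from h import *
tilt(20); tilt(26)
c=save('side','s12.png');a=c['color'][135:255,200:360,::-1]; cv2.imwrite('pics/s12z.png',cv2.resize(a,None,fx=5,fy=5,interpolation=2))
c=save('wrist','w12.png')
E
```

```text
t 16.5 pos [ 0.6575 -0.0688  0.0971] open 0.0104 F [ 0.6  0.1 -0.5] M [-0.2   0.3  -0.08]
now about axis 20.24 resid [-0.03 -0.03  0.07] h along lift
to target: offset cm [0.13 0.07 0.04] dr [ 0.08  0.19 -0.16]
t 16.5 pos [ 0.6575 -0.0688  0.0971] open 0.0104 F [ 0.6  0.1 -0.5] M [-0.2   0.3  -0.08]
now about axis 20.24 resid [-0.03 -0.03  0.07] h along lift
to target: offset cm [-2.22 -0.16 -0.18] dr [ 0.09 -4.05  4.09]
```

View pics/s12z.png

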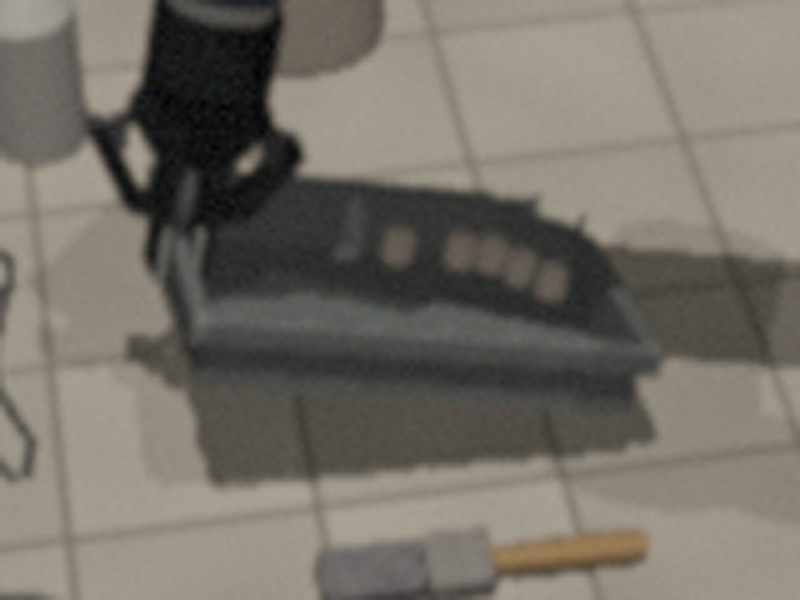

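View pics/w12.png

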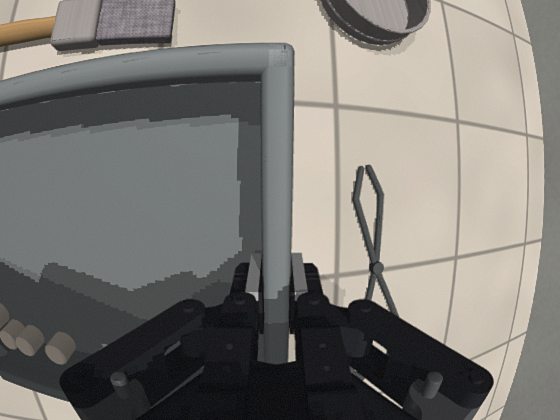

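Request:
step_arm(
  offset=[
    [-0.19,-0.01,-0.015],
    [-0.19,-0.01,-0.015],
    [-0.19,-0.01,-0.015],
    [-0.19,-0.01,-0.015],
    [-0.19,-0.01,-0.015],
    [-0.19,-0.01,-0.015],
    [-0.19,-0.01,-0.015],
    [-0.19,-0.01,-0.015],
    [-0.19,-0.01,-0.015],
    [-0.19,-0.01,-0.015],
    [-0.19,-0.01,-0.015],
    [-0.19,-0.01,-0.015],
    [0,0,0],
    [0,0,0],
    [0,0,0],
  ],
  dr=[
    [0,-0.36,0.36],
    [0,-0.36,0.36],
    [0,-0.36,0.36],
    [0,-0.36,0.36],
    [0,-0.36,0.36],
    [0,-0.36,0.36],
    [0,-0.36,0.36],
    [0,-0.36,0.36],
    [0,-0.36,0.36],
    [0,-0.36,0.36],
    [0,-0.36,0.36],
    [0,-0.36,0.36],
    [0,0,0],
    [0,0,0],
    [0,0,0],
  ],
)

```text
t: 17.85
position: [0.6489, -0.0781, 0.1202]
orientation: [0.237, 1.221, 0.265]
contact_force: [-0.1, 0.6, 0.5]
opening: 0.0112
```

```bash
python3 - <<'E'
from h import *
tilt(26); tilt(30)
c=save('side','s13.png');a=c['color'][135:255,200:360,::-1]; cv2.imwrite('pics/s13z.png',cv2.resize(a,None,fx=5,fy=5,interpolation=2))
c=save('scene','sc13.png');a=c['color'][150:300,180:350,::-1]; cv2.imwrite('pics/sc13z.png',cv2.resize(a,None,fx=4,fy=4,interpolation=2))
E
```

```text
t 17.85 pos [ 0.6489 -0.0781  0.1202] open 0.0112 F [-0.1  0.6  0.5] M [-0.23  0.48 -0.03]
now about axis 26.98 resid [-0.09 -0.09  0.09] h along lift
to target: offset cm [0.4  0.1  0.04] dr [ 0.11  0.77 -0.62]
t 17.85 pos [ 0.6489 -0.0781  0.1202] open 0.0112 F [-0.1  0.6  0.5] M [-0.23  0.48 -0.03]
now about axis 26.98 resid [-0.09 -0.09  0.09] h along lift
to target: offset cm [-1.17 -0.02 -0.07] dr [ 0.12 -2.06  2.21]
```

View pics/s13z.png

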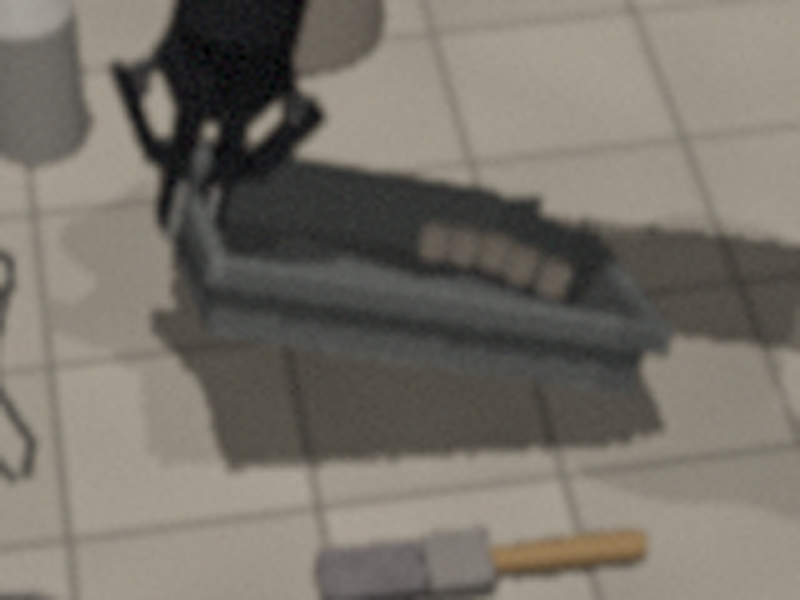

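View pics/sc13z.png

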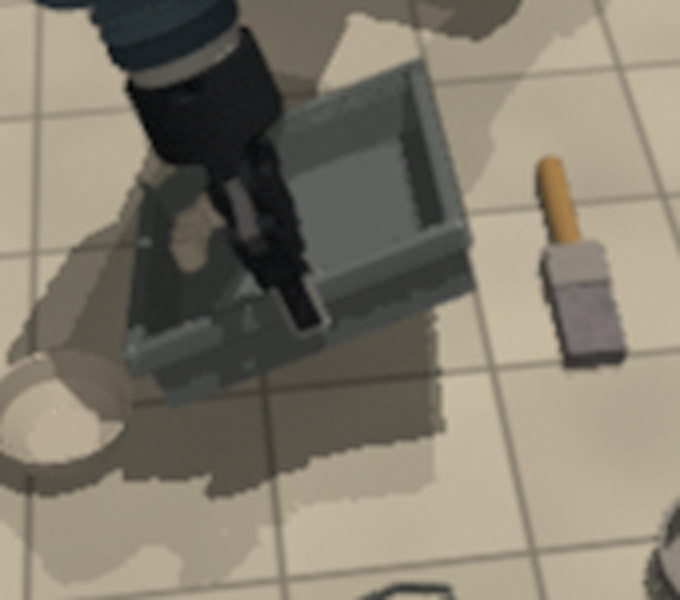

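```bash
cat >> h.py <<'E'
def traypose():
    g=np.load('grip.npz'); R0=g['R'];p0=g['p']
    yaw=np.radians(1.1); ex=np.array([np.cos(yaw),np.sin(yaw),0]);ey=np.array([-np.sin(yaw),np.cos(yaw),0])
    T0=np.c_[ex,ey,[0,0,1]]; o=arm.observe(); r=R.from_rotvec(o['orientation']).as_matrix()
    Rt=r@R0.T@T0; t=o['position']-Rt@np.array([.134,0,p0[2]]); return Rt,t
def totray(c,u,v,h):
    Rt,t=traypose(); o,d=ray(c,u,v); o=Rt.T@(o-t); d=Rt.T@d; return o+d*(h-o[2])/d[2]
E
python3 - <<'E'
from h import *
Rt,t=traypose()
for n,p in [('pivot',(-.11,-.075,0)),('lift',(.14,.105,.048)),('lip',(-.14,-.105,.026)),('+- top',(.14,-.105,.048))]: print(n,(Rt@np.array(p)+t).round(4))
c=load('s13.png')
def D(u,v): return 200+u/5-.4,135+v/5-.4
for p in [(553,280),(517,267),(495,256),(463,247),(436,242)]: print(totray(c,*D(*p),.013).round(3))
im=c['color'].copy()
E=[(x,y,.003) for x,y in [(.128,-.093),(.128,.093),(-.128,.093),(-.128,-.053),(-.088,-.093),(.128,-.093)]]
big=cv2.resize(im[135:255,200:360,::-1],None,fx=5,fy=5,interpolation=2)
pp=[(proj(c,Rt@np.array(q)+t)-[200,135])*5 for q in E]; cv2.polylines(big,[np.int32(pp)],False,(0,0,255),1); cv2.imwrite('pics/s13o.png',big)
E
```

```text
pivot [ 0.43   -0.1338 -0.0005]
lift [0.638  0.012  0.1803]
lip [ 0.3956 -0.1696  0.0035]
+- top [ 0.6536 -0.1864  0.1133]
[-0.118 -0.048  0.013]
[-0.098 -0.062  0.013]
[-0.086 -0.076  0.013]
[-0.066 -0.083  0.013]
[-0.048 -0.084  0.013]
```

View pics/s13o.png

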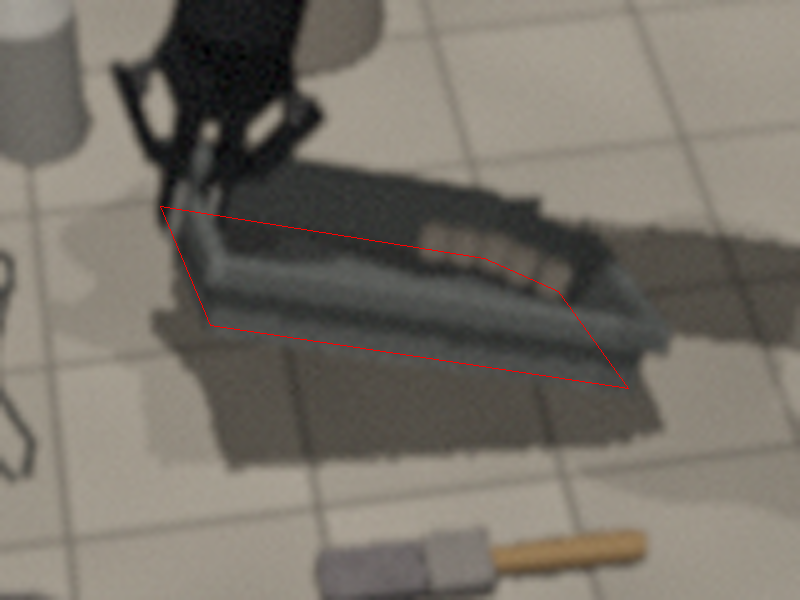

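Request:
step_arm(
  offset=[
    [0,0,0],
    [0,0,0],
    [0,0,0],
    [0,0,0],
    [0,0,0],
    [0,0,0],
    [0,0,0],
    [0,0,0],
    [0,0,0],
    [0,0,0],
    [0,0,0],
    [0,0,0],
  ],
  dr=[
    [0,0,0],
    [0,0,0],
    [0,0,0],
    [0,0,0],
    [0,0,0],
    [0,0,0],
    [0,0,0],
    [0,0,0],
    [0,0,0],
    [0,0,0],
    [0,0,0],
    [0,0,0],
  ],
)

```text
t: 18.95
position: [0.6489, -0.0776, 0.1199]
orientation: [0.236, 1.222, 0.266]
contact_force: [0.4, 0.3, 0.8]
opening: 0.0109
```

```bash
python3 - <<'E'
from h import *
tilt(27)
c=save('side','s14.png');a=c['color'][135:255,200:360,::-1]; cv2.imwrite('pics/s14z.png',cv2.resize(a,None,fx=5,fy=5,interpolation=2))
c=save('scene','sc14.png')
E
```

```text
t 18.95 pos [ 0.6489 -0.0776  0.1199] open 0.0109 F [0.4 0.3 0.8] M [-0.31  0.58 -0.06]
now about axis 26.94 resid [-0.07 -0.07  0.16] h along lift
to target: offset cm [-0.03  0.04  0.03] dr [0.18 0.   0.09]
```

View pics/s14z.png

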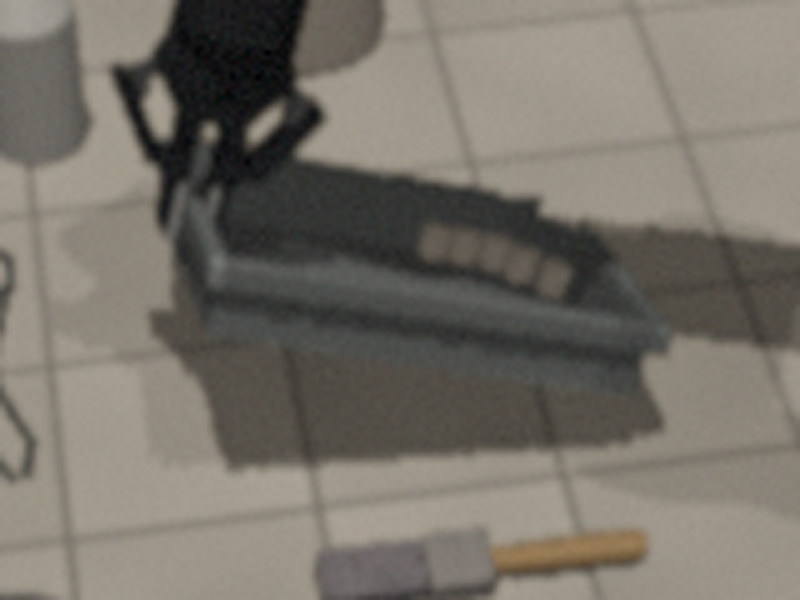

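View pics/sc14.png

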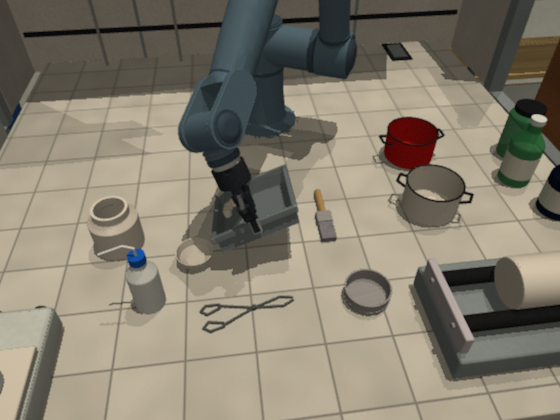

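```bash
python3 -c "
from plant import close_job; print(close_job())"
```

```text
the job is handed in; nothing more can be done
None
```

The oversize cylinder is in the white enamel pot, and the tray is held tilted about 27° with all five small cylinders gathered at the lip corner. I handed the job in at about 19 s.

- **Oversize cylinder:** I took it out of the tray first and released it inside the pot. A wrist view from above showed it lying on the pot floor.
- **Tilt:** I gripped the middle of the tray's +x rim and rocked the tray slowly about the edge under the lip. From the measured gripper pose, the calculated pivot height is within 1 mm of the bench.
- **Small cylinders:** In the side view they form one touching group, three against the cut-off corner and two on the adjoining wall. The farthest is about 6 cm from the pour corner, and none fell out. After a one-second hold they looked unchanged and the gripper had moved less than 1 mm.
- **Everything else:** The other objects looked unmoved in the last scene picture.

One reading differed from what I expected. The vertical force at the gripper ended at about +0.8 N, where carrying the lifted side should read about -2 N. That suggests the gripper is pressing the tray lightly onto the bench rather than only carrying it. The reading was small and steady, so I left it.

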